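# Put the lantern battery on charge

### The arm

A 6-joint arm with a two-finger parallel gripper is mounted at the origin on the work surface. World frame = base frame: x ahead of the robot, y to its left, z up, the work surface at z = 0. Lengths are in m, angles in rad, forces in N, time in s.
With the tool pointing down it reaches from about 0.35 to 0.775 m from the base axis. Payload 5.5 kg.
Tool frame: the origin (TCP) lies midway between the tips of the shut fingers; the grasp point (between the pads) lies 19 mm behind it; z points along the fingers, y is the line along which they close (so a half turn about z gives the same grasp; the last joint's range is limited). The gripper opens to 85 mm and grips with 20 to 120 N. Pads are 22 mm wide; open, the fingers measure 114 mm over their backs; the gripper's body (76 mm by 85 mm) begins 54 mm behind the grasp point. The pads swing forward as they close: fully open they stand 13 mm farther back than shut.
Start: joints at [1.132, 0.313, 0.046, 1.304, 0, 1.431], TCP at [0.169, 0.55, 0.231] pointing down, gripper open.
Joint ranges: [-2.76, 2.76], [-0.86, 1.69], [-1.03, 1.26], [-2.2, 2.34], [-1.47, 1.5], [-3.14, 3.14]. Speed limits (rad/s): [2.57, 2.57, 3.14, 3.14, 3.14, 3.14].

### API

Orientations are given as a unit quaternion [w, x, y, z].
In Python, from workcell import telemetry, imaging, env gives the robot as it stands. The module is installed in compiled form; this text tells all that it offers.
- The arm moves only by the tool step_arm, never from a script. Its argument "moves" is a list of rows, each a list of 3 entries, a list of its own where there are three numbers: the shift along the tool's x, y, z in mm, then the turn, a rotation vector about the tool's x, y, z in rad, then the finger opening in mm, from 0 to 85.4. A call has 1 to 8 rows; each row is the pose to reach, as a shift and turn from the pose commanded when the call began, along the tool's axes at that moment; what a row does not reach only later rows make up. A row lasts 1/12 s, in which the tool goes at most 41.7 mm and 7.16 degrees, less where a joint would pass 70% of its speed; a pose out of reach is approached as far as the arm can. A call with a gripper value outside its range is refused whole. The fingers move at their own pace and stop on an object; "grip_force" is the grip in N (left out, the last holds). Time passes only in rows, so rows that repeat a pose let the fingers close. It gives the time, the measured TCP pose, the force, the opening and the grip force at its end, in the units of the state.
- telemetry.get_state(): the state, without advancing time (a new reading comes with each control period).
- imaging.read_camera(name): name is "side" or "top"; returns the picture (384x512x3 uint8, red, green, blue); there is no depth.
- imaging.camera_params(name): a dict with "camera_matrix" (3x3 intrinsics, pixels), "pose" (4x4, takes a point from camera to world coordinates). Camera axes: x right, y up, looking along -z (the intrinsics and any distortion apply to the point x, -y, -z); pixel columns grow to the right and rows downward; lengths in m; the calibration is good to about 2 mm. A picture is of the moment at which its call begins. camera_params takes no time and is no camera call.
- env.hand_in(): hands the job in; it is judged then, once.
The state is a dict: "clock": time; "joint_pos": joint angles; "qvel": joint speeds; "tau": joint torques, N m; "tcp_pos": TCP position; "orientation": TCP orientation; "wrist_force": force on the tool from outside, world axes, zero at the start; "ft_torque": the same for the moment, N m; "finger_gap": finger opening in m; "grip_force": force on a finger pad.
Only numpy, scipy, OpenCV 4.12 (cv2) and the standard library are available. Lean on these libraries where they do the work, as an engineer would, in place of code of your own. Each camera call takes 0.05 s, during which the arm holds its last target. There are 200 camera calls.

### The job

Put the lantern's battery stick on charge: pull the charger's front flap down, snap the battery fully home between the two spring clips on the sloping bed, let go of it, then push the flap back up until it is shut. Leave the other things on the bench where they are.

Things in the scene. Friction and masses are not known exactly. Their poses are not given: they have to be found in the camera images.
- battery: Loose battery stick, 130 mm long along its y axis: square black and grey plastic body 30 x 30 mm, 106 mm long, and on each end a round bare steel cap 12 mm long (26 mm across for 6 mm, then a cone narrowing to 9 mm across). 0.14 to 0.28 kg. Origin at its centre, 15 mm above the bench as it lies, z up at the start. Both ends and all four sides are alike.
- charger: Grey plastic bench charger fixed to the bench, open at the top, 185 mm deep (x from -85 at the flap to +100 mm), 210 mm wide (y), back wall and cheeks 114 mm high. Origin at bench height, midway across its width; x points from the flap to the back wall (away from the robot, give or take its yaw), z up. Thin side cheeks at y = +-102 mm.
- cradle: The charger's fixed sloping bed, a steel plate 128 mm (x) by 190 mm (y) rising 30 degrees to the back wall. Origin mid upper face; x up the slope, y along the width, z the bed's normal, leaning 30 degrees from vertical towards the flap. Two saddles at y = +-42 mm, 18 mm wide in y: floors at z = 14 mm, lips at x = +-17 mm up to z = 22 mm. Between them the bed is free for fingertips.
- flap (a joint): The charger's front flap, a black plastic panel 186 mm wide, 125 mm tall, 6 mm thick, hinged along its bottom edge. 0 = shut, leaning 0.35 rad back over the bed; 0.35 = upright; 1.35 = right down at its stop, free edge 102 mm above the bench. No catch: by its weight it falls gently shut from below 0.35 and gently open from beyond it. Under 3 N at its edge moves it.
- flap_hinge (a point): The middle of the flap's bottom hinge line, 35 mm above the bench at charger x = -85 mm. The point turns with the flap: y along the hinge line, z from the hinge to the free edge.
- flap_edge (a point): The middle of the flap's free upper edge, 125 mm from the hinge, 152 mm above the bench when shut; moves with the flap. A pull lip 120 mm wide, 8 mm tall sticks out to 12 mm from the panel's mid-plane on the outer side. Behind the edge the charger is open above the bed, so a finger can reach in behind it.
- home (a point): Where the battery's centre lies when fully home: 29 mm above the plate on the bed's normal, axes as the bed's. The battery's axis then lies along y, either way round, a flat side down on both saddle floors, with 2 mm of play either way in x. Once snapped in it stays by itself.
- clip_left (a joint): Upright sprung steel clip at the bed's +y end, 24 mm wide, pivoting outwards at the plate; 0 = relaxed, grows as it is spread. Rounded nose 8 mm thick, centre at y = +64 mm, z = 40 mm of the bed; 120 mm between the two noses. The battery, pressed along -z, spreads each by about 5 mm (about 0.14 rad; a push of 5 to 12 N in all); seated, the nose rests on the cap's cone at 0.01 to 0.05 rad.
- clip_right (a joint): Upright sprung steel clip at the bed's -y end, 24 mm wide, pivoting outwards at the plate; 0 = relaxed, grows as it is spread. Rounded nose 8 mm thick, centre at y = -64 mm, z = 40 mm of the bed; 120 mm between the two noses. The battery, pressed along -z, spreads each by about 5 mm (about 0.14 rad; a push of 5 to 12 N in all); seated, the nose rests on the cap's cone at 0.01 to 0.05 rad.
- lantern: Black plastic lantern with toggle switch and wire bail, 100 mm across, 200 mm high, standing. Origin at the centre of its underside. Leave alone.
- mug: White ceramic mug, 82 mm across, 95 mm high, standing, handle on its +y side. Origin at the centre of its underside. Leave alone.
- insulator: Green plastic fence insulator, a waisted round piece 60 mm across, 70 mm high, standing. Origin at the centre of its underside. Leave alone.
- hoofpick: Hoof pick with blue plastic handle and bent steel pick, 150 mm long along its x axis, 16 mm high, lying flat. Origin at bench height near its middle. Leave alone.
Things that resemble listed ones, but are neither listed nor needed, are in the scene too. Several things have the shape of the battery; the one meant has the colours described above.

How it is judged:
On the way, in this order (a step that is already met when the one before it is completed fails the run):
1. the flap is pulled right down while the battery is still out of the charger (value of joint flap above 1.15 rad and distance between battery and cradle above 0.09 m), for 0.1 s.
2. the battery is snapped fully home between the clips and let go, the flap still down (x of battery in the frame of cradle between -0.004 and 0.004 m and y of battery in the frame of cradle between -0.004 and 0.004 m and z of battery in the frame of cradle between 0.026 and 0.032 m and angle between the y axis of battery and the y axis of cradle, either way round below 0.08 rad and contact force between the fingers and battery below 0.2 N and value of joint flap above 1 rad), for 0.2 s.
3. the flap is shut with the battery home (x of battery in the frame of cradle between -0.004 and 0.004 m and y of battery in the frame of cradle between -0.004 and 0.004 m and z of battery in the frame of cradle between 0.026 and 0.032 m and angle between the y axis of battery and the y axis of cradle, either way round below 0.08 rad and value of joint flap below 0.06 rad), for 0.2 s.
At the end, for the whole second after the job is handed in: The battery lies home in the clips and at rest (centre within 3 mm along the bed's normal, 4 mm along the slope and 4 mm along the width of its home point, axis within 0.08 rad), and the flap is shut (within 0.06 rad) (all of step 3 and linear speed of battery below 0.02 m/s); the robot touches nothing.
It fails at once if the lantern is shifted by more than 30 mm or tipped (distance of lantern from where it was at the start of the episode above 0.03 m or angle between lantern's own z axis and vertical above 0.3 rad).
It fails at once if the mug is shifted by more than 30 mm or tipped (distance of mug from where it was at the start of the episode above 0.03 m or angle between mug's own z axis and vertical above 0.3 rad).
It fails at once if the insulator is shifted by more than 30 mm or tipped (distance of insulator from where it was at the start of the episode above 0.03 m or angle between insulator's own z axis and vertical above 0.3 rad).
It fails at once if the hoof pick is shifted by more than 30 mm (distance of hoofpick from where it was at the start of the episode above 0.03 m).
It also fails if it takes over 67 s, if anything falls off the work surface, if the arm or the gripper's body presses on something with over 40 N, if the wrist force passes 120 N, or if a joint passes its speed limit or range.

## Working session

There is one attempt and no reset: what is moved stays moved. The work goes in short steps, Python scripts to look and compute and a tool call to move; the robot and the scene stay as the last step left them, time stands still between calls to the robot, and variables do not carry over. Pictures are saved under pics/ and viewed, at most 10 in all, crops included, and the job is handed in when it is done.

Besides the shell and the picture viewer there is one more tool, called after "Call:" by a JSON object that holds its "fn" and its "kwargs", one argument or row to a line. step_arm: Moves the arm, as the interface text tells. Its arguments: {"type":"object","properties":{"moves":{"type":"array"},"grip_force":{"type":"number"}},"required":["moves"]}

```bash
mkdir -p pics; cat > h.py <<'E'
import numpy as np, cv2
from workcell import telemetry, imaging, env
from scipy.spatial.transform import Rotation as R
def snap(n,f):
    im=imaging.read_camera(n); cv2.imwrite(f'pics/{f}.png',im[:,:,::-1]); np.save(f'pics/{f}.npy',im); return im
def proj(n,P):
    c=imaging.camera_params(n); T=np.linalg.inv(np.array(c['pose'])); K=np.array(c['camera_matrix'])
    p=np.atleast_2d(P)@T[:3,:3].T+T[:3,3]; p=p*[1,-1,-1]; q=p@K.T; return q[:,:2]/q[:,2:]
def ray(n,uv):
    c=imaging.camera_params(n); T=np.array(c['pose']); K=np.array(c['camera_matrix'])
    d=np.linalg.solve(K,[uv[0],uv[1],1])*[1,-1,-1]; d=T[:3,:3]@d; return T[:3,3],d/np.linalg.norm(d)
def plane(n,uv,z):
    o,d=ray(n,uv); return o+d*(z-o[2])/d[2]
def tri(uv_top,uv_side):
    o1,d1=ray('top',uv_top);o2,d2=ray('side',uv_side)
    s=np.linalg.lstsq(np.c_[d1,-d2],o2-o1,rcond=None)[0]; a,b=o1+d1*s[0],o2+d2*s[1]
    return (a+b)/2,np.linalg.norm(a-b)
def state():
    s=telemetry.get_state(); q=np.array(s['orientation']); return s,np.array(s['tcp_pos']),R.from_quat(q[[1,2,3,0]])
E
python3 - <<'E'
from h import *
np.set_printoptions(precision=4,suppress=True)
for n in('top','side'):
    im=snap(n,n+'0'); c=imaging.camera_params(n); print(c)
s,p,r=state(); print(s); print(r.as_matrix())
a=[cv2.imread(f'pics/{n}0.png') for n in('top','side')]
for n,i in zip(('top','side'),a): cv2.imwrite(f'pics/{n}0b.png',cv2.resize(i,(800,600),interpolation=cv2.INTER_CUBIC))
E
```

```text
{'camera_matrix': array([[384.5198,   0.    , 263.5154],
       [  0.    , 384.5198, 187.544 ],
       [  0.    ,   0.    ,   1.    ]]), 'pose': array([[ 0.0011,  0.9975, -0.0703,  0.471 ],
       [-1.    ,  0.0007, -0.0067, -0.0581],
       [-0.0066,  0.0703,  0.9975,  1.1402],
       [ 0.    ,  0.    ,  0.    ,  1.    ]])}
{'camera_matrix': array([[385.129 ,   0.    , 258.2936],
       [  0.    , 385.129 , 190.3664],
       [  0.    ,   0.    ,   1.    ]]), 'pose': array([[ 0.6999,  0.458 , -0.548 , -0.1396],
       [-0.7142,  0.4496, -0.5364, -0.6836],
       [ 0.0007,  0.7669,  0.6418,  0.9078],
       [ 0.    ,  0.    ,  0.    ,  1.    ]])}
{'clock': 0.1, 'joint_pos': array([1.1323, 0.3139, 0.0451, 1.3036, 0.    , 1.4312]), 'qvel': array([-0.0003, -0.0014,  0.0028,  0.0012,  0.0017, -0.    ]), 'tau': array([  0.0031, -48.1724,  29.9245,   0.0128,  -0.0001,   0.    ]), 'tcp_pos': array([0.1691, 0.5491, 0.2305]), 'orientation': array([-0.0002,  0.1489,  0.9889, -0.0008]), 'wrist_force': array([ 0.2343, -0.2029, -0.3093]), 'ft_torque': array([0.0386, 0.0018, 0.0489]), 'grip_force': 0.0, 'finger_gap': 0.0854108789363285}
[[-0.9557  0.2944 -0.0007]
 [ 0.2944  0.9557 -0.0015]
 [ 0.0002 -0.0016 -1.    ]]
```

View pics/top0b.png

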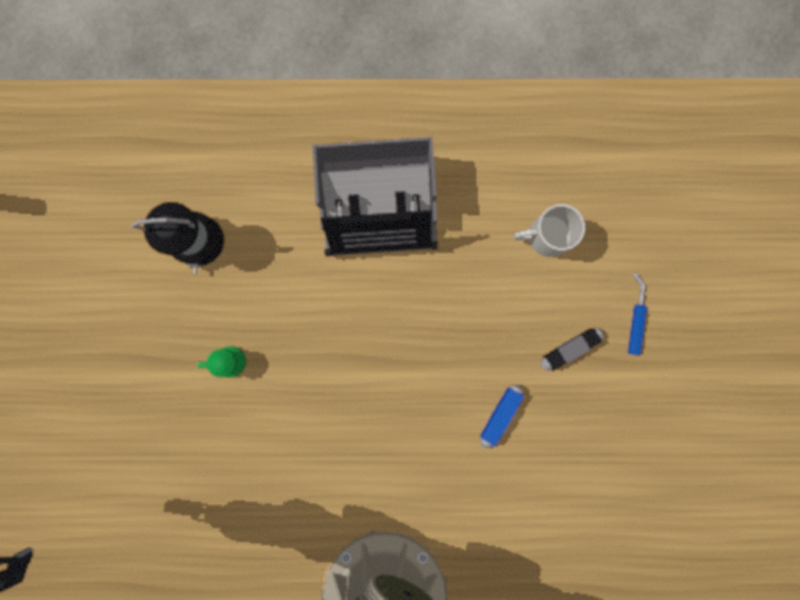

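View pics/side0b.png

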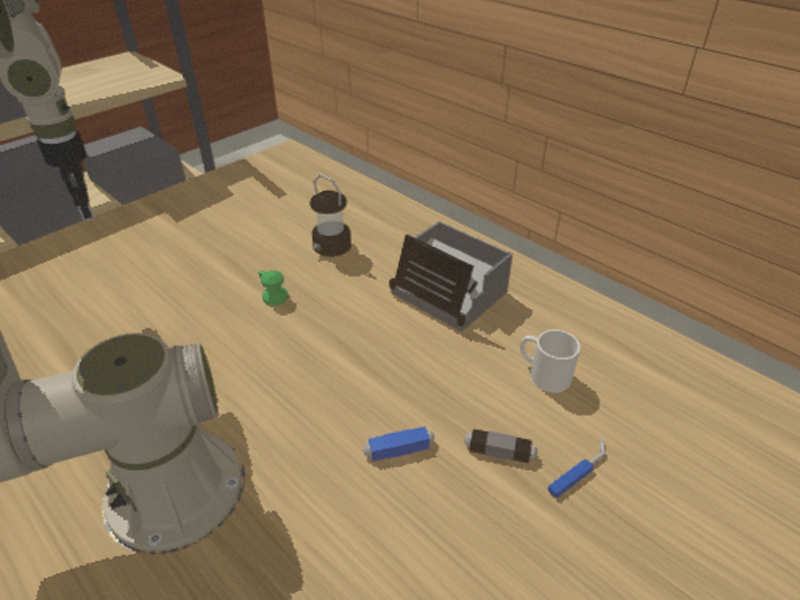

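The top view shows the charger at about cols 315–437, rows 138–252, with the flap shut at the front. The black/grey battery is at (573,349), and a blue decoy is at (502,416). In the side view the battery is at (502,446) and the charger at (450,275).

```bash
python3 - <<'E'
from h import *
np.set_printoptions(precision=4,suppress=True)
t=np.load('pics/top0.npy'); s=np.load('pics/side0.npy')
# battery: non-wood mask (low saturation or dark) in windows
def batt(im,n,x0,y0,x1,y1):
    hsv=cv2.cvtColor(im,cv2.COLOR_RGB2HSV); m=((hsv[...,1]<85)).astype(np.uint8); m[:y0]=0;m[y1:]=0;m[:,:x0]=0;m[:,x1:]=0
    cs,_=cv2.findContours(m,cv2.RETR_EXTERNAL,cv2.CHAIN_APPROX_NONE); c=max(cs,key=cv2.contourArea); r=cv2.minAreaRect(c); print(n,cv2.contourArea(c),r); return r,m
r,mt=batt(t,'top',335,200,395,245)
r2,ms=batt(s,'side',290,268,350,300)
def comp(im,m,x0,y0,x1,y1,k,f=None):
    c=cv2.resize(im[y0:y1,x0:x1],None,fx=k,fy=k,interpolation=cv2.INTER_CUBIC); 
    for u in range(x0,x1,10): cv2.putText(c,str(u) if u%20==0 else '',((u-x0)*k,8),0,.3,(255,0,0)); cv2.line(c,((u-x0)*k,10),((u-x0)*k,14),(255,0,0))
    for v in range(y0,y1,10): cv2.putText(c,str(v) ,(0,(v-y0)*k+3),0,.3,(255,0,0))
    return c
a=comp(t,mt,195,82,290,168,4); b=comp(s,ms,243,138,335,214,4)
H=max(a.shape[0],b.shape[0]); o=np.zeros((H,a.shape[1]+b.shape[1],3),np.uint8); o[:a.shape[0],:a.shape[1]]=a;o[:b.shape[0],a.shape[1]:]=b
print(o.shape); cv2.imwrite('pics/ch0.png',o[:,:,::-1])
E
```

```text
top 436.5 ((366.0293884277344, 223.38235473632812), (12.690895080566406, 45.2756233215332), 59.036251068115234)
side 520.5 ((319.9615478515625, 284.69232177734375), (47.656219482421875, 15.885405540466309), 11.309932708740234)
(344, 748, 3)
```

View pics/ch0.png

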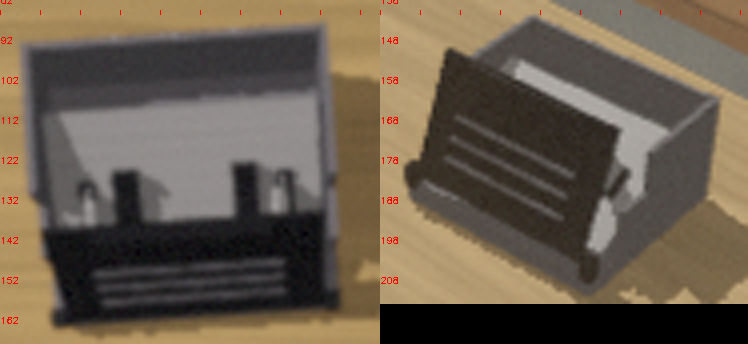

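The crop (4×) gives these pixel positions, each as top / side view:
- Back wall corners: left (200.5,93) / (280.5,142), right (276.2,88.5) / (327.2,162.5).
- Flap edge ends: left (205.5,139) / (260.3,150.3), right (275.5,135) / (303,170.5).

```bash
python3 - <<'E'
from h import *
np.set_printoptions(precision=4,suppress=True)
BL,e1=tri((200.5,93),(280.5,142));BR,e2=tri((276.25,88.5),(327.25,162.5))
FL,e3=tri((205.5,139.3),(260.3,150.3));FR,e4=tri((275.5,134.8),(303,170.5))
print(BL,e1,BR,e2,np.linalg.norm(BL-BR));print(FL,e3,FR,e4,np.linalg.norm(FL-FR))
HL,e5=tri((208.5,161),(246.5,181));print('hingeL',HL,e5)
HR,e6=tri((279,157),(295.5,205));print('hingeR',HR,e6)
for z in(.114,):print(plane('top',(200.5,93),z),plane('top',(276.25,88.5),z))
print(plane('top',(205.5,139.3),.152),plane('top',(275.5,134.8),.152))
y=(BL-BR)[:2];print('yaw(y)',np.arctan2(-y[0],y[1])); y=(FL-FR)[:2];print('yaw flap',np.arctan2(-y[0],y[1]))
# battery: whole ends in both
r=((366.03,223.38),(12.69,45.28),59.04); 
C,e=tri((366.03,223.38),(319.96,284.69));print('batt ctr',C,e)
a=np.deg2rad(59.04+90);d=np.array([np.cos(a),np.sin(a)])*45.28/2
for z in (.015,.02):
  A,B=plane('top',np.array(r[0])+d,z),plane('top',np.array(r[0])-d,z);print(A,B,(A+B)/2,np.linalg.norm(A-B),np.arctan2(*(B-A)[1::-1]))
for z in (.0,.015): print(plane('side',(319.96,284.69),z))
E
```

```text
[0.8021 0.121  0.1125] 0.00018865019649436262 [ 0.8143 -0.0865  0.1153] 0.002525265669290201 0.2078998091129597
[0.6678 0.099  0.1498] 0.0026620597870898616 [ 0.6795 -0.0836  0.1512] 0.0030400191519005847 0.18303805876338045
hingeL [0.6221 0.1138 0.0303] 0.012395586069407272
hingeR [ 0.6386 -0.0963  0.0342] 0.002261813537117186
[0.8016 0.1208 0.114 ] [ 0.8139 -0.0856  0.114 ]
[0.6664 0.0996 0.152 ] [ 0.6782 -0.0825  0.152 ]
yaw(y) 0.05880871629708565
yaw flap 0.06369326374986449
batt ctr [ 0.4467 -0.3486  0.019 ] 0.0019017968628235863
[ 0.4123 -0.2921  0.015 ] [ 0.4799 -0.406   0.015 ] [ 0.4461 -0.349   0.015 ] 0.1325141700567433 -1.0351072559006032
[ 0.4125 -0.291   0.02  ] [ 0.4799 -0.4045  0.02  ] [ 0.4462 -0.3478  0.02  ] 0.13192530680132783 -1.0351072559006034
[ 0.46   -0.3421 -0.    ]
[ 0.4501 -0.3478  0.015 ]
```

```bash
cat >> h.py <<'E'
def Rt(yawx,lean=0,leandir=0.06):
    """tool x at world angle yawx, tool down; then leaned forward by lean about charger y"""
    x=np.array([np.cos(yawx),np.sin(yawx),0]);z=np.array([0,0,-1.]);y=np.cross(z,x)
    r=R.from_matrix(np.c_[x,y,z]); ax=np.array([-np.sin(leandir),np.cos(leandir),0])
    return R.from_rotvec(-lean*ax)*r
def go(p,r=None):
    s,p0,r0=state(); r=r or r0
    print('t',s['clock'],'p',p0.round(4),'shift mm',(r0.inv().apply(np.array(p)-p0)*1000).round(1),'turn',(r0.inv()*r).as_rotvec().round(3),'F',s['wrist_force'].round(1),'gap',round(s['finger_gap'],4),s['grip_force'],'j',s['joint_pos'].round(2))
E
python3 -c "
from h import *
go([.45,.1,.3],Rt(np.pi+.06)); go([.705,.012,.23],Rt(np.pi+.06)); print(Rt(1.63,.5236).as_matrix().round(3))"
```

```text
t 0.1 p [0.1691 0.5491 0.2305] shift mm [-400.6 -346.6  -69. ] turn [-0.002 -0.001 -0.359] F [ 0.2 -0.2 -0.3] gap 0.0854 0.0 j [1.13 0.31 0.05 1.3  0.   1.43]
t 0.1 p [0.1691 0.5491 0.2305] shift mm [-670.3 -355.5    0.9] turn [-0.002 -0.001 -0.359] F [ 0.2 -0.2 -0.3] gap 0.0854 0.0 j [1.13 0.31 0.05 1.3  0.   1.43]
[[-0.059  0.865  0.499]
 [ 0.998  0.051  0.03 ]
 [ 0.     0.5   -0.866]]
```

Call:
{"fn": "step_arm", "kwargs": {
  "moves": [
    [[-400,-347,-69],[0,0,-0.36],0],
    [[-400,-347,-69],[0,0,-0.36],0],
    [[-400,-347,-69],[0,0,-0.36],0],
    [[-400,-347,-69],[0,0,-0.36],0],
    [[-400,-347,-69],[0,0,-0.36],0],
    [[-400,-347,-69],[0,0,-0.36],0],
    [[-400,-347,-69],[0,0,-0.36],0],
    [[-400,-347,-69],[0,0,-0.36],0]
  ]
}}

```text
clock: 0.77
tcp_pos: [0.3414, 0.2722, 0.2737]
orientation: [-0.0, -0.031, 1.0, -0.0]
wrist_force: [0.5, 0.4, 0.2]
finger_gap: -0.0002
grip_force: 0.0
```

```bash
python3 -c "
from h import *
go([.45,.1,.3],Rt(np.pi+.06)); go([.705,.012,.23],Rt(np.pi+.06))"
```

```text
t 0.7667 p [0.3414 0.2722 0.2737] shift mm [ -97.7 -178.6  -26.3] turn [-0.    -0.     0.002] F [0.5 0.4 0.2] gap -0.0002 0.0 j [ 0.49  0.03 -0.19  1.35  0.    0.43]
t 0.7667 p [0.3414 0.2722 0.2737] shift mm [-346.8 -282.1   43.7] turn [-0.    -0.     0.002] F [0.5 0.4 0.2] gap -0.0002 0.0 j [ 0.49  0.03 -0.19  1.35  0.    0.43]
```

Call:
{"fn": "step_arm", "kwargs": {
  "moves": [
    [[-347,-282,30],[0,0,0],0],
    [[-347,-282,30],[0,0,0],0],
    [[-347,-282,30],[0,0,0],0],
    [[-347,-282,30],[0,0,0],0],
    [[-347,-282,30],[0,0,0],0],
    [[-347,-282,30],[0,0,0],0],
    [[-347,-282,30],[0,0,0],0],
    [[-347,-282,30],[0,0,0],0]
  ]
}}

```text
clock: 1.43
tcp_pos: [0.6128, 0.0789, 0.2506]
orientation: [-0.0, -0.03, 1.0, 0.0]
wrist_force: [0.2, 0.3, -0.9]
finger_gap: -0.0003
grip_force: 0.0
```

```bash
python3 -c "
from h import *
go([.705,.012,.20],Rt(np.pi+.06)); go([.705,.012,.125],Rt(np.pi+.06))"
```

```text
t 1.4333 p [0.6128 0.0789 0.2506] shift mm [-88.  -72.4  50.6] turn [ 0.    -0.001  0.001] F [ 0.2  0.3 -0.9] gap -0.0003 0.0 j [-0.    0.4   0.21  1.39  0.   -0.06]
t 1.4333 p [0.6128 0.0789 0.2506] shift mm [-88.1 -72.4 125.6] turn [ 0.    -0.001  0.001] F [ 0.2  0.3 -0.9] gap -0.0003 0.0 j [-0.    0.4   0.21  1.39  0.   -0.06]
```

Call:
{"fn": "step_arm", "kwargs": {
  "moves": [
    [[-88,-72,20],[0,0,0],0],
    [[-88,-72,20],[0,0,0],0],
    [[-88,-72,20],[0,0,0],0],
    [[-88,-72,65],[0,0,0],0],
    [[-88,-72,105],[0,0,0],0],
    [[-88,-72,126],[0,0,0],0],
    [[-88,-72,126],[0,0,0],0]
  ]
}}

```text
clock: 2.02
tcp_pos: [0.6993, 0.014, 0.117]
orientation: [-0.007, -0.03, 1.0, 0.001]
wrist_force: [-0.8, 1.1, -0.6]
finger_gap: -0.0001
grip_force: 0.0
```

```bash
python3 -c "
from h import *
go([.705,.012,.125],Rt(np.pi+.06)); go([.62,.007,.13],Rt(np.pi+.06))"
```

```text
t 2.0167 p [0.6993 0.014  0.117 ] shift mm [-5.4 -2.3 -8. ] turn [ 0.002 -0.013  0.001] F [-0.8  1.1 -0.6] gap -0.0001 0.0 j [-0.09  0.62  0.24  1.21  0.   -0.16]
t 2.0167 p [0.6993 0.014  0.117 ] shift mm [ 79.8  -2.2 -11.9] turn [ 0.002 -0.013  0.001] F [-0.8  1.1 -0.6] gap -0.0001 0.0 j [-0.09  0.62  0.24  1.21  0.   -0.16]
```

Call:
{"fn": "step_arm", "kwargs": {
  "moves": [
    [[20,-1,-4],[0,0,0],0],
    [[40,-2,-8],[0,0,0],0],
    [[60,-2,-8],[0,0,0],0],
    [[80,-2,-8],[0,0,0],0],
    [[100,-2,-8],[0,0,0],0],
    [[120,-2,-8],[0,0,0],0],
    [[140,-2,-8],[0,0,0],0],
    [[140,-2,-8],[0,0,0],0]
  ]
}}

```text
clock: 2.68
tcp_pos: [0.5612, 0.0038, 0.1353]
orientation: [-0.001, -0.031, 1.0, 0.0]
wrist_force: [-1.4, 0.4, 0.3]
finger_gap: 0.0001
grip_force: 0.0
```

```bash
python3 - <<'E'
from h import *
go([.565,.007,.13],Rt(np.pi+.06)); a=snap('top','t1');b=snap('side','s1')
cv2.imwrite('pics/c1.png',np.hstack([cv2.resize(a[80:240,180:330],None,fx=2.6,fy=2.6),cv2.resize(b[120:280,210:360],None,fx=2.6,fy=2.6)])[:,:,::-1])
E
```

```text
t 2.6833 p [0.5612 0.0038 0.1353] shift mm [-4.   3.   5.3] turn [ 0.    -0.001  0.001] F [-1.4  0.4  0.3] gap 0.0001 0.0 j [-0.14  0.33 -0.17  1.07 -0.   -0.2 ]
```

View pics/c1.png

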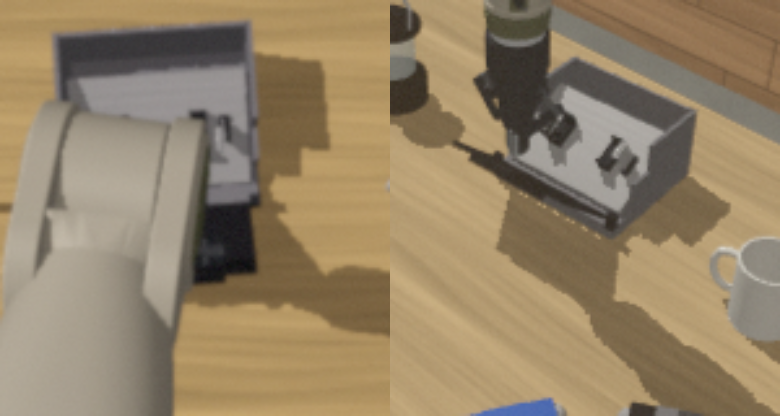

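The flap is down: in the right crop it lies open in front of the charger, with the saddles and clips visible behind it. I'll lift, move towards the battery, then photograph the open charger.

```bash
python3 -c "
from h import *
go([.56,.004,.25],Rt(np.pi+.06)); go([.446,-.3485,.15],Rt(2.107))"
```

```text
t 2.7833 p [0.5649 0.0034 0.1354] shift mm [   4.5    0.8 -114.6] turn [-0.     0.003  0.001] F [ 0.7 -0.6  0.1] gap 0.0002 0.0 j [-0.14  0.34 -0.16  1.07  0.   -0.2 ]
t 2.7833 p [0.5649 0.0034 0.1354] shift mm [ 140.1 -344.   -14.8] turn [1.000e-03 3.000e-03 1.096e+00] F [ 0.7 -0.6  0.1] gap 0.0002 0.0 j [-0.14  0.34 -0.16  1.07  0.   -0.2 ]
```

Call:
{"fn": "step_arm", "kwargs": {
  "moves": [
    [[0,0,-40],[0,0,0],85],
    [[0,0,-75],[0,0,0.1],85],
    [[140,-344,-70],[0,0,1.096],85],
    [[140,-344,-70],[0,0,1.096],85],
    [[140,-344,-70],[0,0,1.096],85],
    [[140,-344,-70],[0,0,1.096],85],
    [[140,-344,-70],[0,0,1.096],85],
    [[140,-344,-70],[0,0,1.096],85]
  ]
}}

```text
clock: 3.45
tcp_pos: [0.485, -0.2358, 0.2063]
orientation: [0.001, 0.387, 0.922, -0.0]
wrist_force: [0.4, 0.4, -0.2]
finger_gap: 0.0849
grip_force: 0.0
```

```bash
python3 -c "
from h import *
go([.446,-.3485,.10],Rt(2.107))"
```

```text
t 3.45 p [ 0.485  -0.2358  0.2063] shift mm [ -52.8 -106.8  106.3] turn [0.001 0.003 0.24 ] F [ 0.4  0.4 -0.2] gap 0.0849 0.0 j [-0.6   0.25 -0.1   1.22  0.    0.19]
```

Call:
{"fn": "step_arm", "kwargs": {
  "moves": [
    [[-53,-107,50],[0,0,0.24],70],
    [[-53,-107,70],[0,0,0.24],70],
    [[-53,-107,90],[0,0,0.24],70],
    [[-53,-107,106],[0,0,0.24],70],
    [[-53,-107,106],[0,0,0.24],70],
    [[-53,-107,106],[0,0,0.24],70]
  ]
}}

```text
clock: 3.95
tcp_pos: [0.4451, -0.347, 0.0974]
orientation: [-0.002, 0.493, 0.87, 0.001]
wrist_force: [0.4, 0.4, 0.5]
finger_gap: 0.07
grip_force: 0.0
```

```bash
python3 - <<'E'
from h import *
go([.446,-.3485,.03],Rt(2.107)); t=snap('top','t2');s=snap('side','s2')
def comp(im,x0,y0,x1,y1,k):
    c=cv2.resize(im[y0:y1,x0:x1],None,fx=k,fy=k,interpolation=cv2.INTER_CUBIC)
    for u in range(-(-x0//10)*10,x1,10): cv2.putText(c,str(u) if u%20==0 else '',((u-x0)*k-8,8),0,.3,(255,0,0)); cv2.line(c,((u-x0)*k,10),((u-x0)*k,14),(255,0,0))
    for v in range(-(-y0//10)*10,y1,10): cv2.putText(c,str(v) ,(0,(v-y0)*k+3),0,.3,(255,0,0))
    return c
a=comp(t,195,80,290,184,5);b=comp(s,260,135,322+8,200+10,4)
a=cv2.resize(a,None,fx=1,fy=1);H=max(a.shape[0],b.shape[0]);o=np.zeros((H,a.shape[1]+b.shape[1],3),np.uint8);o[:a.shape[0],:a.shape[1]]=a;o[:b.shape[0],a.shape[1]:]=b
print(o.shape);cv2.imwrite('pics/c2.png',o[:,:,::-1])
E
```

```text
t 3.95 p [ 0.4451 -0.347   0.0974] shift mm [-2.   0.1 67.4] turn [-0.    -0.003  0.004] F [0.4 0.4 0.5] gap 0.07 0.0 j [-0.8   0.37 -0.21  0.99  0.    0.23]
(520, 755, 3)
```

View pics/c2.png

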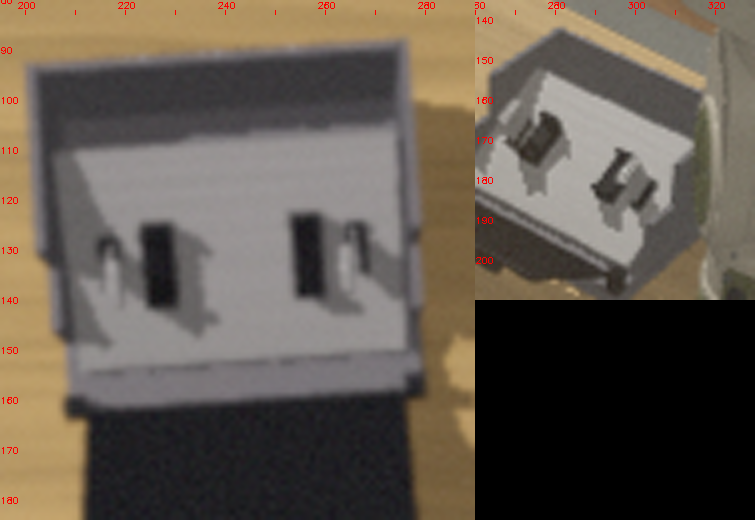

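The open charger shows plate corners at about (206,110), (273.5,104.5), (211,154.5) and (275.5,150) in the top view. The saddles are centred near (227,133) and (256.6,131). I'll fit the charger and bed pose to these points.

```bash
cat > fit.py <<'E'
from h import *
from scipy.optimize import least_squares
np.set_printoptions(precision=4,suppress=True)
c30,s30=np.cos(np.pi/6),.5
def W(v,ch): ox,oy,yw=v[:3]; return np.array([ox+ch[0]*np.cos(yw)-ch[1]*np.sin(yw),oy+ch[0]*np.sin(yw)+ch[1]*np.cos(yw),ch[2]])
def B(v,b): return W(v,[v[3]+b[0]*c30-b[2]*s30,b[1],v[4]+b[0]*s30+b[2]*c30])
obs=[('top','c',(.1,.105,.114),(200.5,93)),('top','c',(.1,-.105,.114),(276.25,88.5)),('side','c',(.1,.105,.114),(280.5,142)),('side','c',(.1,-.105,.114),(327.25,162.5)),
('top','b',(.064,.095,0),(206,110.2)),('top','b',(.064,-.095,0),(273.5,105)),('top','b',(-.064,.095,0),(211,154.5)),('top','b',(-.064,-.095,0),(275.5,150)),
('top','b',(0,.042,.011),(227,133.1)),('top','b',(0,-.042,.011),(256.5,131.1)),
('side','b',(.064,.095,0),(277.5,153)),('side','b',(.064,-.095,0),(314.5,171.7))]
f=lambda v:np.concatenate([proj(n,(W if k=='c' else B)(v,P))[0]-uv for n,k,P,uv in obs])
r=least_squares(f,[.71,.011,.06,.03,.05],loss='soft_l1')
v=r.x
if __name__=='__main__':
    print(v,'\n',r.fun.reshape(-1,2))
    print('origin',B(v,(0,0,0)),'home',B(v,(0,0,.029)))
    for n in('top','side'): print(n,'noses',proj(n,[B(v,(0,.064,.04)),B(v,(0,-.064,.04))]),'saddles',proj(n,[B(v,(0,y,.018)) for y in(.042,-.042)]), 'hinge',proj(n,[W(v,(-.085,y,.035)) for y in(.1,-.1)]))
E
python3 fit.py
```

```text
[0.7083 0.0114 0.0621 0.0012 0.0598] 
 [[-0.58   -0.0104]
 [ 0.5775 -0.2704]
 [-0.3751 -0.4201]
 [-0.1982  0.4184]
 [-0.3421  0.3899]
 [ 0.4961  1.3678]
 [-0.0014 -0.7456]
 [ 0.4294 -0.2401]
 [-0.2704 -0.3278]
 [-0.0619 -0.1591]
 [-2.7022 -0.6633]
 [ 2.5647  0.7889]]
origin [0.7095 0.0115 0.0598] home [0.695  0.0106 0.0849]
top noses [[218.1132 136.5151]
 [264.498  133.6568]] saddles [[226.5765 133.5427]
 [256.4584 131.7009]] hinge [[209.4641 163.9724]
 [278.3876 159.7365]]
side noses [[268.301  163.93  ]
 [297.1058 178.3799]] saddles [[274.8547 169.2129]
 [293.5467 178.6521]] hinge [[248.7403 181.4886]
 [292.8717 205.7414]]
```

Call:
{"fn": "step_arm", "kwargs": {
  "moves": [
    [[-2,0,30],[0,0,0],60],
    [[-2,0,50],[0,0,0],60],
    [[-2,0,50],[0,0,0],60]
  ]
}}

```text
clock: 4.3
tcp_pos: [0.447, -0.3464, 0.0478]
orientation: [-0.001, 0.491, 0.871, 0.0]
wrist_force: [-0.7, 1.1, 0.2]
finger_gap: 0.0596
grip_force: 0.0
```

```bash
python3 - <<'E'
from h import *
go([.446,-.3485,.006],Rt(2.107))
E
```

```text
t 4.3 p [ 0.447  -0.3464  0.0478] shift mm [-1.4 -1.9 41.8] turn [-0.    -0.002  0.008] F [-0.7  1.1  0.2] gap 0.0596 0.0 j [-0.8   0.42 -0.28  0.88  0.    0.23]
```

Call:
{"fn": "step_arm", "kwargs": {
  "moves": [
    [[-1,-2,25],[0,0,0],60],
    [[-1,-2,45],[0,0,0],60],
    [[-1,-2,45],[0,0,0],40],
    [[-1,-2,45],[0,0,0],20],
    [[-1,-2,45],[0,0,0],20],
    [[-1,-2,45],[0,0,0],20],
    [[-1,-2,45],[0,0,0],20]
  ],
  "grip_force": 60
}}

```text
clock: 4.88
tcp_pos: [0.4471, -0.3508, 0.0063]
orientation: [0.002, 0.492, 0.871, -0.0]
wrist_force: [-0.0, 1.8, 7.8]
finger_gap: 0.029
grip_force: 60.7
```

```bash
python3 - <<'E'
from h import *
go([.446,-.3485,.15],Rt(2.107)); print(state()[2].as_matrix().round(3))
E
```

```text
t 4.8833 p [ 0.4471 -0.3508  0.0063] shift mm [   2.1    0.5 -143.7] turn [0.001 0.003 0.006] F [-0.   1.8  7.8] gap 0.029 60.73177099227905 j [-0.81  0.46 -0.32  0.78  0.    0.22]
[[-0.516  0.856  0.003]
 [ 0.856  0.516 -0.002]
 [-0.003  0.001 -1.   ]]
```

```bash
cat >> fit.py <<'E'
yw=v[2]; RH=Rt(np.pi/2+yw,np.pi/6,yw)
def tcp(h,dx=0.,dt=0.,ds=0.): # h: height above home along normal; dx shift along bed-y, ds along slope
    return B(v,(ds,0,.029+h))+RH.as_matrix()[:,2]*.0087+RH.as_matrix()[:,0]*dx
E
python3 - <<'E'
from fit import *
go([.447,-.35,.2],Rt(2.107)); go([.5,-.15,.28],RH); print(tcp(.09),RH.as_matrix())
E
```

```text
t 4.8833 p [ 0.4471 -0.3508  0.0063] shift mm [   0.1    0.6 -193.7] turn [0.001 0.003 0.006] F [-0.   1.8  7.8] gap 0.029 60.73177099227905 j [-0.81  0.46 -0.32  0.78  0.    0.22]
t 4.8833 p [ 0.4471 -0.3508  0.0063] shift mm [ 143.8  149.4 -274. ] turn [-0.511 -0.123  0.47 ] F [-0.   1.8  7.8] gap 0.029 60.73177099227905 j [-0.81  0.46 -0.32  0.78  0.    0.22]
[0.6544 0.008  0.1553] [[-0.062   0.8644  0.499 ]
 [ 0.9981  0.0537  0.031 ]
 [ 0.      0.5    -0.866 ]]
```

Call:
{"fn": "step_arm", "kwargs": {
  "moves": [
    [[0,0,-20],[0,0,0],20],
    [[0,0,-55],[0,0,0],20],
    [[0,0,-95],[0,0,0],20],
    [[5,5,-135],[0,0,0],20],
    [[25,25,-165],[-0.1,-0.02,0.09],20],
    [[50,50,-190],[-0.2,-0.05,0.18],20],
    [[75,75,-210],[-0.3,-0.07,0.27],20],
    [[100,100,-230],[-0.4,-0.1,0.36],20]
  ]
}}

```text
clock: 5.55
tcp_pos: [0.4802, -0.2124, 0.2363]
orientation: [0.13, 0.62, 0.762, 0.137]
wrist_force: [0.6, -0.2, -2.5]
finger_gap: 0.0287
grip_force: 60.0
```

```bash
python3 - <<'E'
from fit import *
go([.5,-.15,.28],RH); go(tcp(.13),RH)
E
```

```text
t 5.55 p [ 0.4802 -0.2124  0.2363] shift mm [ 56.   46.2 -30.3] turn [-0.142 -0.035  0.135] F [ 0.6 -0.2 -2.5] gap 0.0287 60.042287707328796 j [-0.74 -0.02 -0.4   0.94  0.29  0.67]
t 5.55 p [ 0.4802 -0.2124  0.2363] shift mm [185.6 165.5 110.3] turn [-0.142 -0.035  0.135] F [ 0.6 -0.2 -2.5] gap 0.0287 60.042287707328796 j [-0.74 -0.02 -0.4   0.94  0.29  0.67]
```

Call:
{"fn": "step_arm", "kwargs": {
  "moves": [
    [[60,50,-15],[-0.14,-0.035,0.135],20],
    [[186,166,110],[-0.14,-0.035,0.135],20],
    [[186,166,110],[-0.14,-0.035,0.135],20],
    [[186,166,110],[-0.14,-0.035,0.135],20],
    [[186,166,110],[-0.14,-0.035,0.135],20],
    [[186,166,110],[-0.14,-0.035,0.135],20],
    [[186,166,110],[-0.14,-0.035,0.135],20],
    [[186,166,110],[-0.14,-0.035,0.135],20]
  ]
}}

```text
clock: 6.22
tcp_pos: [0.6337, 0.0125, 0.1854]
orientation: [0.173, 0.658, 0.708, 0.187]
wrist_force: [0.1, -0.1, -3.1]
finger_gap: 0.0285
grip_force: 60.2
```

```bash
python3 - <<'E'
from fit import *
go(tcp(.13),RH); go(tcp(.05),RH)
E
```

```text
t 6.2167 p [0.6337 0.0125 0.1854] shift mm [-5.7  2.5 -3.8] turn [-0.009 -0.006  0.009] F [ 0.1 -0.1 -3.1] gap 0.0285 60.231192111968994 j [-0.16  0.08 -0.51  0.48  0.12  1.37]
t 6.2167 p [0.6337 0.0125 0.1854] shift mm [-6.2  3.3 76.2] turn [-0.009 -0.006  0.009] F [ 0.1 -0.1 -3.1] gap 0.0285 60.231192111968994 j [-0.16  0.08 -0.51  0.48  0.12  1.37]
```

Call:
{"fn": "step_arm", "kwargs": {
  "moves": [
    [[-6,3,30],[-0.009,-0.006,0.009],20],
    [[-6,3,60],[-0.009,-0.006,0.009],20],
    [[-6,3,74],[-0.009,-0.006,0.009],20],
    [[-6,3,74],[-0.009,-0.006,0.009],20],
    [[-6,3,74],[-0.009,-0.006,0.009],20]
  ]
}}

```text
clock: 6.63
tcp_pos: [0.6711, 0.004, 0.123]
orientation: [0.178, 0.664, 0.702, 0.187]
wrist_force: [-0.4, 0.4, -1.9]
finger_gap: 0.0287
grip_force: 60.1
```

```bash
python3 - <<'E'
from fit import *
go(tcp(.05),RH); go(tcp(.0),RH)
a=snap('top','t3');b=snap('side','s3')
k=5
A=cv2.resize(a[85:185,195:285],None,fx=4.4,fy=4.4,interpolation=cv2.INTER_CUBIC);C=cv2.resize(b[130:230,248:328],None,fx=4.4,fy=4.4,interpolation=cv2.INTER_CUBIC)
o=np.hstack([A,C]);print(o.shape);cv2.imwrite('pics/c3.png',o[:,:,::-1])
E
```

```text
t 6.6333 p [0.6711 0.004  0.123 ] shift mm [5.1 1.9 3.8] turn [-0.002  0.004 -0.005] F [-0.4  0.4 -1.9] gap 0.0287 60.100311040878296 j [-0.16  0.21 -0.53  0.32  0.11  1.38]
t 6.6333 p [0.6711 0.004  0.123 ] shift mm [ 5.3  2.  53.8] turn [-0.002  0.004 -0.005] F [-0.4  0.4 -1.9] gap 0.0287 60.100311040878296 j [-0.16  0.21 -0.53  0.32  0.11  1.38]
(440, 748, 3)
```

View pics/c3.png

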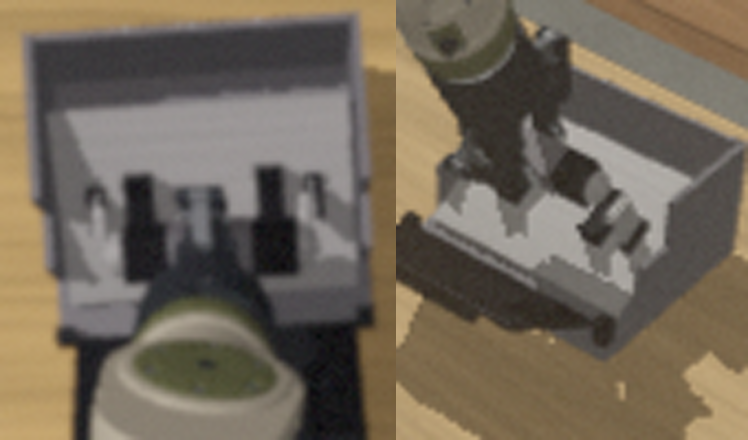

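The battery hangs over the saddles. Its black body ends are at about cols 223 and 262.7 in the top view, and the clips are at 217 and 264.5. I'll check the y-centring from the pixel profile.

```bash
python3 - <<'E'
from fit import *
a=np.load('pics/t3.npy').astype(int).sum(2)
for r in(138,139,140,141,142,143): print(r,'L',a[r,212:233].tolist(),'R',a[r,252:275].tolist())
s,p,Rr=state(); m=Rr.as_matrix()
for dx in(0,.0024):
    ctr=p-m[:,2]*.0087+m[:,0]*dx
    bed=np.array([ctr+m[:,0]*y for y in(.065,.053,-.053,-.065)]); print(dx,proj('top',bed).round(1).tolist())
    print('bed coords', RH.as_matrix().T@(ctr-B(v,(0,0,0))))
E
```

```text
138 L [410, 445, 441, 407, 441, 458, 428, 380, 411, 396, 294, 162, 88, 72, 88, 83, 82, 75, 87, 93, 173] R [126, 66, 61, 61, 50, 65, 70, 66, 70, 90, 180, 290, 308, 291, 327, 414, 442, 444, 442, 417, 358, 323, 303]
139 L [377, 429, 444, 443, 443, 450, 437, 418, 454, 428, 298, 145, 96, 90, 88, 85, 89, 89, 100, 108, 190] R [134, 80, 73, 69, 62, 68, 64, 42, 65, 86, 185, 294, 312, 298, 309, 384, 434, 448, 449, 444, 418, 364, 336]
140 L [343, 412, 444, 447, 452, 451, 459, 464, 476, 449, 312, 153, 98, 100, 87, 99, 105, 101, 101, 89, 173] R [129, 96, 63, 79, 62, 82, 74, 58, 57, 78, 178, 299, 325, 302, 317, 368, 431, 448, 448, 453, 444, 427, 413]
141 L [317, 365, 430, 444, 447, 443, 459, 482, 496, 471, 349, 177, 97, 96, 89, 93, 78, 107, 92, 110, 174] R [133, 66, 75, 72, 68, 63, 71, 62, 80, 58, 170, 281, 314, 297, 300, 347, 418, 451, 447, 447, 452, 444, 444]
142 L [314, 347, 421, 441, 442, 447, 470, 491, 497, 476, 351, 181, 97, 89, 84, 90, 79, 98, 110, 92, 161] R [133, 83, 80, 63, 66, 66, 56, 85, 55, 85, 170, 265, 294, 291, 309, 357, 416, 427, 432, 431, 434, 435, 438]
143 L [305, 341, 405, 441, 443, 451, 463, 485, 483, 462, 348, 191, 105, 94, 94, 93, 99, 87, 74, 93, 148] R [142, 80, 73, 73, 57, 45, 70, 65, 56, 78, 160, 263, 296, 292, 327, 371, 377, 360, 358, 350, 351, 374, 411]
0 [[218.4, 141.4], [222.9, 141.2], [262.8, 138.9], [267.4, 138.7]]
bed coords [-0.0054  0.0005 -0.0843]
0.0024 [[217.5, 141.5], [222.0, 141.2], [261.9, 139.0], [266.4, 138.7]]
bed coords [-0.003   0.0005 -0.0843]
```

```bash
python3 - <<'E'
from fit import *
go(tcp(.022,-.002),RH);go(tcp(0,-.002),RH)
E
```

```text
t 6.7333 p [0.6725 0.0037 0.1255] shift mm [ 3.6 -0.6 33.3] turn [ 0.002  0.005 -0.004] F [-0.3 -0.2 -2.7] gap 0.029 60.11229693889618 j [-0.16  0.2  -0.53  0.32  0.11  1.38]
t 6.7333 p [0.6725 0.0037 0.1255] shift mm [ 3.7 -0.6 55.3] turn [ 0.002  0.005 -0.004] F [-0.3 -0.2 -2.7] gap 0.029 60.11229693889618 j [-0.16  0.2  -0.53  0.32  0.11  1.38]
```

Call:
{"fn": "step_arm", "kwargs": {
  "moves": [
    [[3.5,-0.5,10],[0.002,0.005,-0.004],20],
    [[3.5,-0.5,20],[0.002,0.005,-0.004],20],
    [[3.5,-0.5,30],[0.002,0.005,-0.004],20],
    [[3.5,-0.5,33],[0.002,0.005,-0.004],20],
    [[3.5,-0.5,33],[0.002,0.005,-0.004],20],
    [[3.5,-0.5,33],[0.002,0.005,-0.004],20]
  ]
}}

```text
clock: 7.23
tcp_pos: [0.6876, 0.0091, 0.0945]
orientation: [0.176, 0.662, 0.704, 0.188]
wrist_force: [-3.4, 2.0, 0.0]
finger_gap: 0.0292
grip_force: 60.8
```

```bash
python3 - <<'E'
from fit import *
go(tcp(.0,-.002),RH); print('F tool',RH.as_matrix().T@state()[0]['wrist_force'])
E
```

```text
t 7.2333 p [0.6876 0.0091 0.0945] shift mm [-1.   1.7 20.7] turn [-0.002 -0.002  0.   ] F [-3.4  2.   0. ] gap 0.0292 60.78353941440582 j [-0.15  0.27 -0.53  0.26  0.11  1.39]
F tool [ 2.2057 -2.8001 -1.6457]
```

Call:
{"fn": "step_arm", "kwargs": {
  "moves": [
    [[-1,1,4],[0,0,0],20],
    [[-1,1,8],[0,0,0],20],
    [[-1,1,11],[0,0,0],20],
    [[-1,1,11],[0,0,0],20],
    [[-1,1,11],[0,0,0],20]
  ]
}}

```text
clock: 7.65
tcp_pos: [0.6942, 0.0084, 0.0856]
orientation: [0.176, 0.662, 0.704, 0.189]
wrist_force: [-0.2, 4.7, -3.7]
finger_gap: 0.0289
grip_force: 60.4
```

```bash
python3 - <<'E'
from fit import *
go(tcp(.0,-.002),RH); print('F tool',RH.as_matrix().T@state()[0]['wrist_force'])
E
```

```text
t 7.65 p [0.6942 0.0084 0.0856] shift mm [0.1 0.4 9.8] turn [-0.002 -0.002 -0.   ] F [-0.2  4.7 -3.7] gap 0.0289 60.40852725505829 j [-0.15  0.29 -0.53  0.24  0.11  1.39]
F tool [ 4.6985 -1.8024  3.2382]
```

Call:
{"fn": "step_arm", "kwargs": {
  "moves": [
    [[1.5,0.4,2],[0,0,0],20],
    [[1.5,0.4,4],[0,0,0],20],
    [[1.5,0.4,6],[0,0,0],20],
    [[1.5,0.4,7],[0,0,0],20],
    [[1.5,0.4,7],[0,0,0],20]
  ]
}}

```text
clock: 8.07
tcp_pos: [0.6987, 0.0094, 0.08]
orientation: [0.177, 0.662, 0.704, 0.188]
wrist_force: [4.1, 0.4, -6.0]
finger_gap: 0.0286
grip_force: 59.9
```

```bash
python3 - <<'E'
from fit import *
go(tcp(.0,-.002),RH); print('F tool',RH.as_matrix().T@state()[0]['wrist_force'])
E
```

```text
t 8.0667 p [0.6987 0.0094 0.08  ] shift mm [-0.6 -0.7  2.6] turn [-0.001 -0.    -0.   ] F [ 4.1  0.4 -6. ] gap 0.0286 59.910264015197754 j [-0.15  0.31 -0.52  0.23  0.1   1.39]
F tool [0.1492 0.599  7.2709]
```

Call:
{"fn": "step_arm", "kwargs": {
  "moves": [
    [[0,0,2],[0,0,0],20],
    [[0,0,3.5],[0,0,0],20],
    [[0,0,4.5],[0,0,0],20],
    [[0,0,4.5],[0,0,0],20]
  ]
}}

```text
clock: 8.4
tcp_pos: [0.6995, 0.0094, 0.0787]
orientation: [0.177, 0.662, 0.704, 0.188]
wrist_force: [-20.1, -2.7, 19.6]
finger_gap: 0.0288
grip_force: 64.4
```

```bash
python3 - <<'E'
from fit import *
go(tcp(.0,-.002),RH); print('F tool',RH.as_matrix().T@state()[0]['wrist_force'])
E
```

```text
t 8.4 p [0.6995 0.0094 0.0787] shift mm [-0.6 -0.7  1.1] turn [-0.  0. -0.] F [-20.1  -2.7  19.6] gap 0.0288 64.38056230545044 j [-0.15  0.31 -0.52  0.22  0.1   1.39]
F tool [ -1.3974  -7.723  -27.1151]
```

Call:
{"fn": "step_arm", "kwargs": {
  "moves": [
    [[0,0,-2],[0,0,0],20],
    [[0,0,-2],[0,0,0],36],
    [[0,0,-2],[0,0,0],44],
    [[0,0,-2],[0,0,0],46],
    [[0,0,-2],[0,0,0],46],
    [[0,0,-2],[0,0,0],46]
  ]
}}

```text
clock: 8.9
tcp_pos: [0.6999, 0.0096, 0.0782]
orientation: [0.177, 0.661, 0.704, 0.189]
wrist_force: [0.8, 0.1, 0.1]
finger_gap: 0.0462
grip_force: 0.0
```

```bash
python3 - <<'E'
from fit import *
go(tcp(.11,0),RH); print('F tool',RH.as_matrix().T@state()[0]['wrist_force'])
E
```

```text
t 8.9 p [0.6999 0.0096 0.0782] shift mm [   1.3   -0.9 -109.5] turn [-0. -0.  0.] F [0.8 0.1 0.1] gap 0.0462 0.0 j [-0.15  0.31 -0.52  0.22  0.1   1.39]
F tool [0.0658 0.7317 0.3281]
```

Call:
{"fn": "step_arm", "kwargs": {
  "moves": [
    [[0,0,-6],[0,0,0],46],
    [[0,0,-16],[0,0,0],46],
    [[0,0,-40],[0,0,0],46],
    [[0,0,-75],[0,0,0],46],
    [[0,0,-115],[0,0,0],30],
    [[0,0,-130],[0,0,0],0],
    [[0,-30,-150],[0,0,0],0],
    [[0,-60,-170],[0,0,0],0]
  ]
}}

```text
clock: 9.57
tcp_pos: [0.5637, 0.0008, 0.1987]
orientation: [0.179, 0.661, 0.704, 0.19]
wrist_force: [-0.5, -0.6, 0.6]
finger_gap: 0.0004
grip_force: 0.0
```

```bash
python3 - <<'E'
from fit import *
def P(x,z): return W(v,(x,0,z))
go(P(-.26,.2),RH); go(P(-.26,.055),RH)
a=snap('top','t4');b=snap('side','s4')
A=cv2.resize(a[85:185,195:285],None,fx=4.4,fy=4.4,interpolation=cv2.INTER_CUBIC);C=cv2.resize(b[130:230,248:328],None,fx=4.4,fy=4.4,interpolation=cv2.INTER_CUBIC)
o=np.hstack([A,C]);cv2.imwrite('pics/c4.png',o[:,:,::-1])
print('top pred caps/body',proj('top',[B(v,(0,y,.029)) for y in(.065,.053,-.053,-.065)]).round(1).tolist())
E
```

```text
t 9.5667 p [0.5637 0.0008 0.1987] shift mm [  1.6 -98.7 -59. ] turn [0.004 0.    0.001] F [-0.5 -0.6  0.6] gap 0.0004 0.0 j [-0.22 -0.08 -0.64  0.5   0.14  1.33]
t 9.5667 p [0.5637 0.0008 0.1987] shift mm [   1.8 -171.7   66.2] turn [0.004 0.    0.001] F [-0.5 -0.6  0.6] gap 0.0004 0.0 j [-0.22 -0.08 -0.64  0.5   0.14  1.33]
top pred caps/body [[218.1, 135.3], [222.4, 135.0], [260.4, 132.7], [264.8, 132.4]]
```

View pics/c4.png

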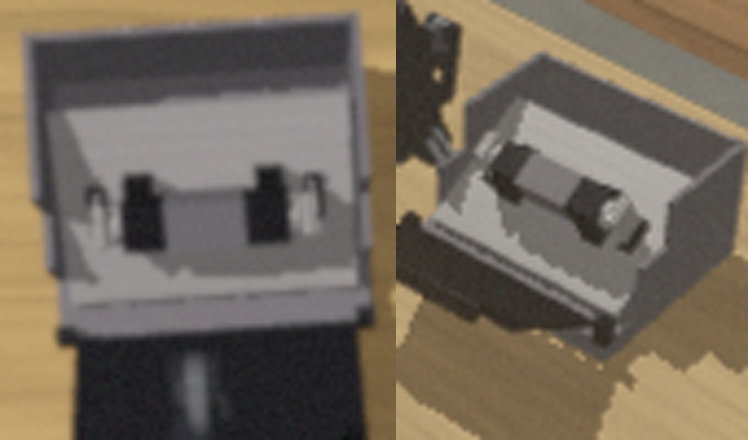

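The battery lies level in both saddles. Its body ends are at cols 222.7 and 260.5 (predicted 222.4 and 260.4), with the clips on the caps and the flap still down. Next is the flap.

```bash
python3 - <<'E'
from fit import *
go(W(v,(-.26,0,.2)),Rt(np.pi/2+yw)); go(W(v,(-.26,0,.067)),Rt(np.pi/2+yw))
E
```

```text
t 9.6667 p [0.5573 0.0019 0.195 ] shift mm [  0.1 -91.9 -58.3] turn [ 0.52  -0.001 -0.   ] F [ 0.3 -0.5 -2. ] gap -0.0001 0.0 j [-0.22 -0.08 -0.65  0.51  0.14  1.33]
t 9.6667 p [0.5573 0.0019 0.195 ] shift mm [  -0.1 -157.9   57.1] turn [ 0.52  -0.001 -0.   ] F [ 0.3 -0.5 -2. ] gap -0.0001 0.0 j [-0.22 -0.08 -0.65  0.51  0.14  1.33]
```

Call:
{"fn": "step_arm", "kwargs": {
  "moves": [
    [[0,-92,-58],[0.52,0,0],0],
    [[0,-92,-58],[0.52,0,0],0],
    [[0,-92,-58],[0.52,0,0],0],
    [[0,-92,-58],[0.52,0,0],0],
    [[0,-92,-58],[0.52,0,0],0],
    [[0,-110,-26],[0.52,0,0],0],
    [[0,-130,8],[0.52,0,0],0],
    [[0,-150,43],[0.52,0,0],0]
  ]
}}

```text
clock: 10.33
tcp_pos: [0.4566, -0.0058, 0.0835]
orientation: [0.003, 0.685, 0.729, 0.002]
wrist_force: [0.3, 0.0, -0.4]
finger_gap: 0.0
grip_force: 0.0
```

```bash
python3 - <<'E'
from fit import *
r=Rt(np.pi/2+yw); h=np.array([-.085,.035])
go(W(v,(-.26,0,.067)),r)
for ph in(1.0,.85,.7,.55,.4,.25,.1,-.05,-.2,-.35):
    a=np.array([-np.sin(ph),np.cos(ph)]);o=np.array([-np.cos(ph),-np.sin(ph)]);L=h+.125*a+.012*o
    T=L+[-.0145,-.025]; print(ph,T.round(3),end=' '); 
    s,p0,r0=state(); print((r0.inv().apply(W(v,(T[0],0,T[1]))-p0)*1000).round(0))
E
```

```text
t 10.3333 p [ 0.4566 -0.0058  0.0835] shift mm [ 1.5 -7.8 16.4] turn [0.007 0.001 0.   ] F [ 0.3  0.  -0.4] gap 0.0 0.0 j [-0.19  0.19 -0.51  0.87  0.    1.32]
1.0 [-0.211  0.067] [ 2. 41. 16.]
0.85 [-0.201  0.083] [ 2. 51.  0.]
0.7 [-0.189  0.098] [  2.  63. -14.]
0.55 [-0.175  0.11 ] [  1.  77. -26.]
0.4 [-0.159  0.12 ] [  1.  93. -36.]
0.25 [-0.142  0.128] [  1. 111. -44.]
0.1 [-0.124  0.133] [  1. 129. -49.]
-0.05 [-0.105  0.135] [  1. 147. -51.]
-0.2 [-0.086  0.135] [  1. 166. -50.]
-0.35 [-0.068  0.132] [  1. 185. -47.]
```

Call:
{"fn": "step_arm", "kwargs": {
  "moves": [
    [[2,5,14],[0.007,0,0],0],
    [[2,25,16],[0.007,0,0],0],
    [[2,41,12],[0.007,0,0],0],
    [[2,53,0],[0.007,0,0],0],
    [[2,65,-14],[0.007,0,0],0],
    [[2,79,-26],[0.007,0,0],0],
    [[2,94,-36],[0.007,0,0],0],
    [[2,111,-42],[0.007,0,0],0]
  ]
}}

```text
clock: 11.0
tcp_pos: [0.5648, 0.0034, 0.1277]
orientation: [-0.002, 0.685, 0.729, -0.002]
wrist_force: [-1.8, -0.8, 1.5]
finger_gap: 0.0002
grip_force: 1.1
```

```bash
python3 - <<'E'
from fit import *
r=Rt(np.pi/2+yw)
go(W(v,(-.105,0,.13)),r);go(W(v,(-.078,0,.13)),r)
b=snap('side','s5');cv2.imwrite('pics/c5.png',cv2.resize(b[110:240,200:350],None,fx=4,fy=4)[:,:,::-1])
E
```

```text
t 11.0 p [0.5648 0.0034 0.1277] shift mm [-0.9 38.7 -2.5] turn [-0.005 -0.     0.   ] F [-1.8 -0.8  1.5] gap 0.0002 1.1106461752206087 j [-0.14  0.35 -0.16  1.06 -0.    1.37]
t 11.0 p [0.5648 0.0034 0.1277] shift mm [-0.9 65.7 -2.6] turn [-0.005 -0.     0.   ] F [-1.8 -0.8  1.5] gap 0.0002 1.1106461752206087 j [-0.14  0.35 -0.16  1.06 -0.    1.37]
```

View pics/c5.png

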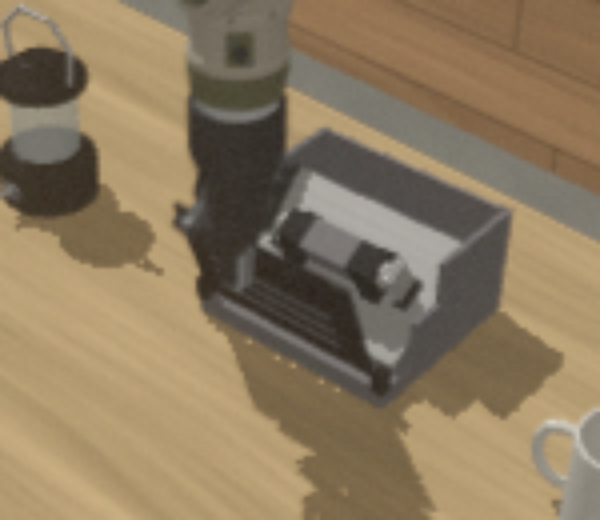

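The flap is near upright with the finger behind it and the battery still home. I'll push on.

Call:
{"fn": "step_arm", "kwargs": {
  "moves": [
    [[-1,13,0],[0,0,0],0],
    [[-1,26,2],[0,0,0],0],
    [[-1,39,4],[0,0,0],0],
    [[-1,49,8],[0,0,0],0],
    [[-1,57,10],[0,0,0],0],
    [[-1,62,12],[0,0,0],0],
    [[-1,62,12],[0,0,0],0],
    [[-1,62,12],[0,0,0],0]
  ]
}}

```text
clock: 11.72
tcp_pos: [0.6274, 0.0062, 0.114]
orientation: [-0.001, 0.685, 0.729, -0.001]
wrist_force: [0.2, 0.2, 0.2]
finger_gap: 0.0002
grip_force: 0.0
```

```bash
python3 - <<'E'
from fit import *
go(W(v,(-.07,0,.115)),Rt(np.pi/2+yw))
E
```

```text
t 11.7167 p [0.6274 0.0062 0.114 ] shift mm [ 0.2 11.  -1. ] turn [-0.003 -0.     0.   ] F [0.2 0.2 0.2] gap 0.0002 0.0 j [-0.12  0.47 -0.01  1.09 -0.    1.39]
```

Call:
{"fn": "step_arm", "kwargs": {
  "moves": [
    [[0,4,0],[0,0,0],0],
    [[0,8,0],[0,0,0],0],
    [[0,11,0],[0,0,0],0],
    [[0,13,0],[0,0,0],0],
    [[0,13,0],[0,0,0],0]
  ]
}}

```text
clock: 12.13
tcp_pos: [0.6381, 0.0069, 0.1129]
orientation: [-0.003, 0.685, 0.729, -0.003]
wrist_force: [-6.3, -1.3, 4.7]
finger_gap: -0.0
grip_force: 3.5
```

Call:
{"fn": "step_arm", "kwargs": {
  "moves": [
    [[0,-15,0],[0,0,0],0],
    [[0,-45,0],[0,0,0],0],
    [[0,-85,0],[0,0,0],0],
    [[0,-120,-25],[0,0,0],0],
    [[0,-150,-50],[0,0,0],0],
    [[-100,-170,-80],[0,0,0],0],
    [[-130,-190,-100],[0,0,0],0],
    [[-130,-190,-100],[0,0,0],0]
  ]
}}

```text
clock: 12.8
tcp_pos: [0.4636, -0.1171, 0.2077]
orientation: [-0.001, 0.684, 0.73, -0.001]
wrist_force: [0.9, -0.1, -0.1]
finger_gap: -0.0
grip_force: 0.0
```

```bash
python3 - <<'E'
from fit import *
a=snap('top','t6');b=snap('side','s6')
A=cv2.resize(a[85:185,195:285],None,fx=4.4,fy=4.4,interpolation=cv2.INTER_CUBIC);C=cv2.resize(b[130:230,248:328],None,fx=4.4,fy=4.4,interpolation=cv2.INTER_CUBIC)
cv2.imwrite('pics/c6.png',np.hstack([A,C])[:,:,::-1]); s=state()[0];print(s['clock'],s['tcp_pos'],s['wrist_force'])
a0=np.load('pics/top0.npy').astype(int);d=abs(a.astype(int)-a0).sum(2)[125:165,200:285]; print('flap region mean diff vs shut',d.mean())
E
```

```text
12.9 [ 0.4648 -0.1215  0.2093] [-0.5227  0.048  -0.0152]
flap region mean diff vs shut 17.87
```

View pics/c6.png

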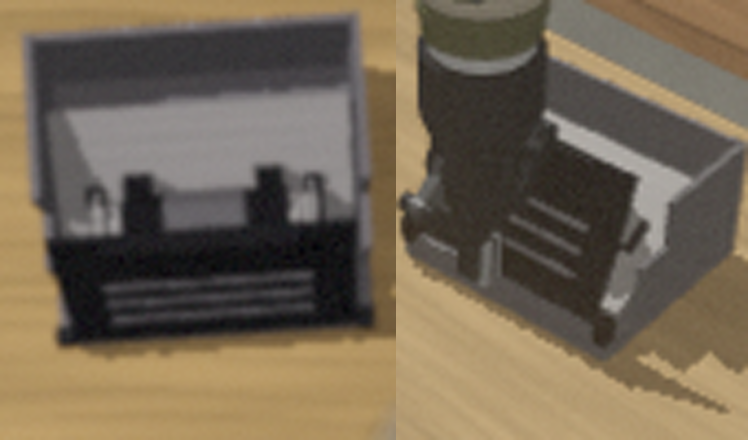

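The flap looks shut (edge at about row 139.8 on the left, 135.5 on the right) and the battery lies behind it. I'll compare its stripes with the first picture to confirm the angle.

```bash
python3 - <<'E'
from h import *
a=np.load('pics/top0.npy').astype(np.float32).mean(2);b=imaging.read_camera('top').astype(np.float32).mean(2)
for (r0,r1,c0,c1) in((143,158,218,268),(126,145,206,212),(126,145,268,275)):
    print(cv2.phaseCorrelate(a[r0:r1,c0:c1].copy(),b[r0:r1,c0:c1].copy(),cv2.createHanningWindow((c1-c0,r1-r0),cv2.CV_32F)))
for c in (208,220,238,242,270): print(c,a[132:144,c].round().astype(int).tolist(),b[132:144,c].round().astype(int).tolist())
from fit import *
# row shift per rad of edge
h=np.array([-.085,.035])
for ph in(-.35,-.29): print(proj('top',W(v,(h[0]-.125*np.sin(ph),0,h[1]+.125*np.cos(ph)))))
E
```

```text
((0.09447119229508161, 0.4762303029450763), 1.1236815725962321)
((-0.007317985080055767, -0.8119353946764818), 0.8150912423928579)
((-0.1907797291908464, -0.20545718504702037), 0.9579456657171249)
208 [80, 76, 75, 71, 68, 65, 57, 43, 30, 23, 23, 23] [80, 76, 77, 71, 71, 65, 55, 38, 31, 27, 18, 23]
220 [93, 92, 95, 93, 95, 85, 53, 34, 35, 35, 28, 21] [125, 121, 128, 145, 142, 128, 78, 39, 32, 28, 31, 24]
238 [142, 143, 143, 139, 119, 71, 36, 30, 29, 23, 21, 20] [101, 100, 102, 99, 85, 55, 28, 31, 27, 32, 22, 22]
242 [141, 141, 143, 135, 101, 56, 32, 29, 29, 26, 17, 20] [100, 104, 102, 95, 72, 44, 33, 28, 27, 24, 23, 17]
270 [94, 93, 76, 48, 27, 18, 21, 18, 14, 15, 21, 15] [94, 95, 78, 45, 27, 20, 19, 22, 14, 22, 19, 22]
[[240.3778 139.3262]]
[[240.4726 141.8584]]
```

```bash
python3 -c "
from workcell import env
print(env.hand_in())"
```

```text
the job is handed in; nothing more can be done
None
```

The battery is snapped home in the clips and the flap is pushed shut; I handed the job in at about 13 s of the 67 s limit, and hand-in returned no verdict.

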